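# Bring a culture dish to the reading position of a dish reader and start the reading

## Robot

A 6-joint arm with a two-finger parallel gripper is mounted at the origin on a cart in front of the work surface, level with it; the furniture and walls round the work are solid. World frame = base frame: x ahead of the robot, y to its left, z up, the work surface at z = 0. Lengths are in mm, angles in rad, forces in N, time in s.
With the tool pointing down it reaches from about 325 to 775 mm from the base axis. Payload 5.5 kg.
Tool frame: the origin (TCP) lies between the finger pads; the fingertips stand 25 mm ahead of it and the grasp point (between the pads) lies 6 mm ahead of it; z points along the fingers, y is the line along which they close (so a half turn about z gives the same grasp; the last joint's range is limited). The gripper opens to 88 mm and grips with 3 to 60 N. Pads are 20 mm wide; open, the fingers measure 115 mm over their backs; the gripper's body (75 mm by 178 mm) begins 61 mm behind the grasp point.
Start: joints at [-1.276, 0.091, 1.231, -0, 1.82, -0.057], TCP at [206.753, -563.267, 247.631] pointing down, gripper open.
Joint ranges: [-2.87, 2.87], [-0.86, 2.18], [0.17, 2.46], [-1.51, 4.65], [0.06, 2.69], [-2.65, 2.65]. Speed limits (rad/s): [2.57, 2.57, 3.01, 3.14, 3.14, 3.14].

## Interface

Orientations are given as a unit quaternion [w, x, y, z].
In Python, from plant import r gives the robot as it stands.
- The arm moves only by the shell command python3 -m pendant 'ROWS'. ROWS is a JSON object of lists of equal length, an entry for each row: "grip": the finger opening in cm, from 0 to 8.78; "xyz": the shift along the tool's x, y, z in cm, a list of three; "rot": the turn, a rotation vector about the tool's x, y, z in degrees, a list of three. In form: {"grip": [grip, ...], "xyz": [[tx, ty, tz], ...], "rot": [[wx, wy, wz], ...]}. A call has 1 to 10 rows; each row shifts and turns the commanded pose from where the row before left it, along the tool's axes as they then stand; what a row does not reach is not made up. A row lasts 1/8 s, in which the tool goes at most 62.5 mm and 10.7 degrees, less where a joint would pass 70% of its speed; a pose out of reach is approached as far as the arm can. A call with a gripper value outside its range is refused whole. The fingers move at their own pace and stop on an object; the grip force is fixed at half the most. Time passes only in rows, so rows that do not move let the fingers close. It gives the time, the measured TCP pose, the force, the opening and the grip force at its end, in the units of the state.
- r.state(): the state, without advancing time (a new reading comes with each control period).
- r.get_image(name): name is "side" or "top"; returns a dict with "color" (420x560x3 uint8, red, green, blue), "mtx" (3x3 intrinsics, pixels), "world_to_cam" (4x4, takes a point from world to camera coordinates). Camera axes: x right, y down, z forward; pixel columns grow to the right and rows downward; lengths in mm; the calibration is good to about 2 mm. A picture is of the moment at which its call begins. There is no depth.
- r.sign_off(): hands the job in; it is judged then, once.
Trained networks look in the newest picture that a camera, given by its name, has taken for a name from the list of things; names that differ only in an ending like _2 or _b are one class to them, and where a whole thing is asked for, a point or a joint stands for the part that bears it (a point fixed in the world has none). Each returns a list of dicts, best first, with "p" (0 to 1); they miss things now and then, are a little off and sometimes report something else, mostly with a low value. They report only what shows in the picture. A call takes as long as a camera call. They do not tell look-alikes from the thing itself.
- r.search_frame(camera, thing): "rect" ([left, top, width, height] in pixels, round what is visible of it).
- r.place_of(camera, thing): "position" ([row, column] in pixels: a listed point, or the origin of a listed thing).
The state is a dict: "time": time; "joints": joint angles; "qd": joint speeds; "effort": joint torques, N m; "tool_pos": TCP position; "tcp_rot": TCP orientation; "ft_force": force on the tool from outside, world axes, zero at the start; "wrist_torque": the same for the moment, N m; "grip_width": finger opening in mm; "grip_force": force on a finger pad.
Only numpy, scipy, OpenCV 4.12 (cv2) and the standard library are available. Lean on these libraries where they do the work, as an engineer would, in place of code of your own. Each camera call takes 0.05 s, during which the arm holds its last target. There are 200 camera calls.

## Task

Read the dish with the amber-yellow agar in the two-lane dish reader: with your fingertips push the carrier that holds it in past its catch, then let go so that its spring brings it back onto the stop pin and it stays latched at the reading position; once it is latched, press the green start key down and come clear. Only push: do not pick anything up, leave the other carrier out with its dish, leave the catch knobs alone, keep both dishes seated and do not disturb the bottles and the vial beside the reader.

Things in the scene. Friction and masses are not known exactly. Their poses are not given: they have to be found in the camera images.
- reader: two-lane dish reader, fixed: aluminium base 242 x 186 mm (top 10 mm up), low white housing on its far part. Origin on the bench under its middle; x points into the unit (the way carriers are pushed), y left, z up. Housing from x = -58 mm (front, one slot per lane) to +84 mm, y +-93 mm, roof 56 mm up, lens bezels on it 3 mm high, black catch knobs at x = +36 mm, tops 76 mm up
- dish_amber: small round petri dish with amber-yellow agar, loose, 54 mm across and 13 mm high, origin at the centre of its underside; sits in the round recess (5 mm deep) of one of the two carriers
- dish_pale: small round petri dish with pale, whitish agar, loose, 57 mm across and 16 mm high, origin at the centre of its underside; sits in the recess of the other carrier; stays where it is
- carrier_left_push (a point): middle of the near face of the left carrier's upright black push plate (62 mm wide, 35 mm high from 11 to 46 mm above the bench, 10 mm thick); moves with the carrier
- carrier_right_push (a point): the same point on the right carrier's push plate; the two push plates are 92 mm apart, centre to centre
- carrier_left_nest (a point): centre of the round recess floor of the left carrier, 67 mm behind its push face, moves with it: the dish that lies here belongs to the left carrier
- carrier_right_nest (a point): the same for the right carrier
- carrier_left (a joint): left carrier's travel into the unit along the reader's x, m: 0 = out, 0.100 = end stop. A spring (5 N out, 8 N in) and a damper return it to 0 unless latched. Its tooth is past the stop pin from 0.082; let go beyond that, it comes back to rest on the pin at 0.080, latched (back of the push plate then 24 mm in front of the housing, 4 mm at the end stop)
- carrier_right (a joint): the same for the right carrier
- catch_left (a joint): lift of the left catch's spring plunger (black knob on the roof), m: 0 = pin down; the passing tooth lifts it about 5 mm by itself and it drops back behind the tooth. Not to be touched
- catch_right (a joint): the same for the right catch
- start_key (a joint): travel of the start key downwards, m: 0 = up, 0.005 = fully down; sprung, about 4 N fully down
- start_key_top (a point): centre of the top of the round green start key (20 mm across) on the housing roof, between the lanes, just behind the front edge
- vial: clear vial with white cap, loose bystander, 29 mm across, 62 mm high, stands to the left of the reader; origin at the centre of its underside
- dropper: amber dropper bottle, loose bystander, 33 mm across, 69 mm high, stands to the right of the reader; origin at the centre of its underside. Farther right stands the tall fixed stereo microscope (not part of the job): its eyepieces come as near as x = 0.42 m, y = -0.25 m, z = 0.39 m, the rest lies behind them; an arm that crosses from right to left must pass on the robot's side of it
- dropper_b: white bottle with blue cap, loose bystander, 33 mm across, 69 mm high, stands to the right of the reader; origin at the centre of its underside
There are look-alikes about, which are no part of the job. What is shaped like the dish_pale but red is not meant.

How it is judged (in metres and radians):
On the way, in this order (a step that is already met when the one before it is completed fails the run):
1. the carrier with the amber dish is pushed in past its catch (((horizontal distance between dish_amber and carrier_left_nest below 0.008 m and value of joint carrier_left above 0.0798 m) or (horizontal distance between dish_amber and carrier_right_nest below 0.008 m and value of joint carrier_right above 0.0798 m))), for 0.02 s.
2. let go, it has come back and rests latched on the stop pin (contact force between the fingers and anything else below 0.5 N and ((horizontal distance between dish_amber and carrier_left_nest below 0.008 m and value of joint carrier_left between 0.0775 and 0.0825 m and value of joint catch_left below 0.002 m) or (horizontal distance between dish_amber and carrier_right_nest below 0.008 m and value of joint carrier_right between 0.0775 and 0.0825 m and value of joint catch_right below 0.002 m))), for 0.2 s.
3. the start key is pressed down (value of joint start_key above 0.0035 m), for 0.02 s.
At the end, for the whole second after the job is handed in: Amber dish's carrier latched on its pin (travel 80 mm, within 2.5), the other out (within 4 mm), both pins down (2 mm), both dishes flat in their recesses (centres within 6 mm), amber one at rest; start key pressed (3.5 mm or more) after latching and up again (((horizontal distance between dish_amber and carrier_left_nest below 0.006 m and horizontal distance between dish_pale and carrier_right_nest below 0.006 m and value of joint carrier_left between 0.0775 and 0.0825 m and value of joint carrier_right below 0.004 m) or (horizontal distance between dish_amber and carrier_right_nest below 0.006 m and horizontal distance between dish_pale and carrier_left_nest below 0.006 m and value of joint carrier_right between 0.0775 and 0.0825 m and value of joint carrier_left below 0.004 m)) and value of joint each of catch_left, catch_right below 0.002 m and value of joint start_key below 0.0015 m and angle between each of dish_amber, dish_pale's own z axis and vertical below 0.06 rad and linear speed of dish_amber below 0.02 m/s); the robot touches nothing.
It fails at once if the other carrier is pushed in ((horizontal distance between dish_pale and carrier_left_nest below 0.012 m and value of joint carrier_left above 0.025 m) or (horizontal distance between dish_pale and carrier_right_nest below 0.012 m and value of joint carrier_right above 0.025 m)).
It fails at once if a dish is lifted out of its recess (z of any of dish_amber, dish_pale in the frame of reader above 0.022 m).
It fails at once if a catch knob is pulled up by hand (value of joint any of catch_left, catch_right above 0.0085 m).
It fails at once if a vial or bottle beside the reader is picked up, shoved or knocked over (distance of any of vial, dropper, dropper_b from where it was at the start of the episode above 0.02 m or angle between any of vial, dropper, dropper_b's own z axis and vertical above 0.4 rad).
It also fails if it takes over 48 s, if anything falls off the work surface, if the arm or the gripper's body presses on something with over 40 N, if the wrist force passes 120 N, or if a joint passes its speed limit or range.

## Working session

There is one attempt and no reset: what is moved stays moved. The work goes in short steps, Python scripts to look and compute and a shell command to move; the robot and the scene stay as the last step left them, time stands still between calls to the robot, and variables do not carry over. Pictures are saved under pics/ and viewed, at most 10 in all, crops included, and the job is handed in when it is done.

```bash
mkdir -p pics; cat > h.py <<'E'
from plant import r
import numpy as np, cv2
def ray(im,px):
    M=np.array(im["world_to_cam"]);K=np.array(im["mtx"]);R=M[:3,:3];t=M[:3,3]
    d=R.T@np.linalg.solve(K,[px[1],px[0],1.]);return -R.T@t,d
def onz(im,px,z):
    c,d=ray(im,px);return c+d*(z-c[2])/d[2]
def proj(im,p):
    M=np.array(im["world_to_cam"]);q=np.array(im["mtx"])@(M[:3,:3]@np.array(p,float)+M[:3,3]);return q[:2]/q[2]
def tri(i1,p1,i2,p2):
    c,d=ray(i1,p1);e,f=ray(i2,p2);d=d/np.linalg.norm(d);f=f/np.linalg.norm(f)
    s=np.linalg.lstsq(np.c_[d,-f],e-c,rcond=None)[0];a=c+s[0]*d;b=e+s[1]*f
    return (a+b)/2,np.linalg.norm(a-b)
E
cat > a.py <<'E'
from h import *
I={}
for n in("top","side"):
    I[n]=r.get_image(n);cv2.imwrite(f"pics/{n}0.png",I[n]["color"][:,:,::-1])
for t in["reader","dish_amber","dish_pale","carrier_left_push","carrier_right_push","carrier_left_nest","carrier_right_nest","start_key_top","vial","dropper"]:
    P={}
    for n in I:
        P[n]=r.place_of(n,t)[:4]
        print(t,n,[(np.round(o["position"]).tolist(),round(o["p"],2)) for o in P[n]])
    if P["top"] and P["side"]:
        x,g=tri(I["top"],P["top"][0]["position"],I["side"],P["side"][0]["position"]);print("   ",x.round(1),round(g,1))
print(r.state())
E
python3 a.py
```

```text
reader top [([183.0, 260.0], 0.85)]
reader side [([239.0, 256.0], 0.78)]
    [674.3 114.   10.8] 4.3
dish_amber top []
dish_amber side [([233.0, 316.0], 0.75)]
dish_pale top [([226.0, 291.0], 0.92), ([248.0, 365.0], 0.59)]
dish_pale side [([198.0, 290.0], 0.81), ([134.0, 285.0], 0.67)]
    [579.   49.2   3.2] 1.3
carrier_left_push top [([264.0, 252.0], 0.83), ([160.0, 329.0], 0.16)]
carrier_left_push side [([210.0, 348.0], 0.92)]
    [497.6 132.5  30.3] 0.9
carrier_right_push top [([256.0, 295.0], 0.81), ([230.0, 246.0], 0.56)]
carrier_right_push side [([178.0, 319.0], 0.76)]
    [514.4  42.5  29.6] 1.3
carrier_left_nest top [([229.0, 248.0], 0.95)]
carrier_left_nest side [([232.0, 316.0], 0.9)]
    [569.3 142.1  12.2] 4.9
carrier_right_nest top [([227.0, 287.0], 0.6)]
carrier_right_nest side [([194.0, 289.0], 0.68), ([231.0, 314.0], 0.64)]
    [578.3  55.6  26. ] 11.1
start_key_top top [([192.0, 262.0], 0.66)]
start_key_top side [([211.0, 270.0], 0.63)]
    [641.3 108.7  77.6] 6.5
vial top [([211.0, 202.0], 0.59)]
vial side [([292.0, 322.0], 0.6)]
    [608.7 245.8  -7.1] 12.0
droppe
[... 156 characters left out ...]
1, 'joints': array([-1.27567296e+00,  9.10638426e-02,  1.23071039e+00, -7.78939275e-06,
        1.81984037e+00, -5.66720340e-02]), 'qd': array([ 0.00083552, -0.00068848, -0.00052522,  0.00119422, -0.00222737,
        0.00067275]), 'effort': array([-1.40676231e-03, -4.46203029e+01, -4.06520247e+01,  6.94901473e-02,
        1.96671614e-02, -8.37212752e-06]), 'tool_pos': array([ 206.76044576, -563.24368448,  247.64700176]), 'tcp_rot': array([-1.04462597e-05,  9.84570013e-01,  1.74991113e-01, -5.05293396e-06]), 'ft_force': array([ 0.74237642, -0.31220511, -0.5911015 ]), 'wrist_torque': array([ 3.01965880e-02, -8.78582098e-05,  1.21841719e-02]), 'grip_force': 0.0, 'grip_width': 87.58810360943389}
```

```bash
python3 -c "
import cv2,numpy as np
a=cv2.imread('pics/top0.png');b=cv2.imread('pics/side0.png')
c=np.vstack([cv2.resize(a[120:290,180:400],(770,595),interpolation=3)]);cv2.imwrite('pics/topc.png',c)
c=b[90:310,170:400];cv2.imwrite('pics/sidec.png',cv2.resize(c,(620,593),interpolation=3))"
```

```text
(no output)
```

View pics/topc.png

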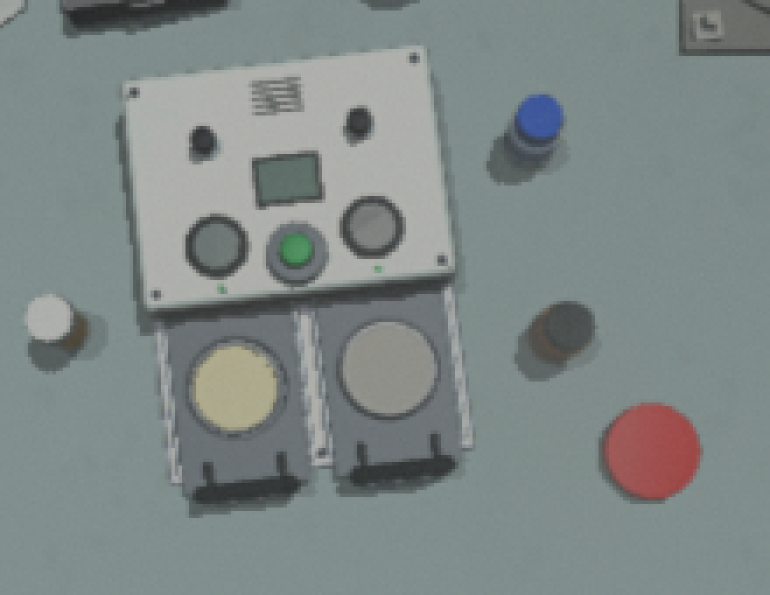

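View pics/sidec.png

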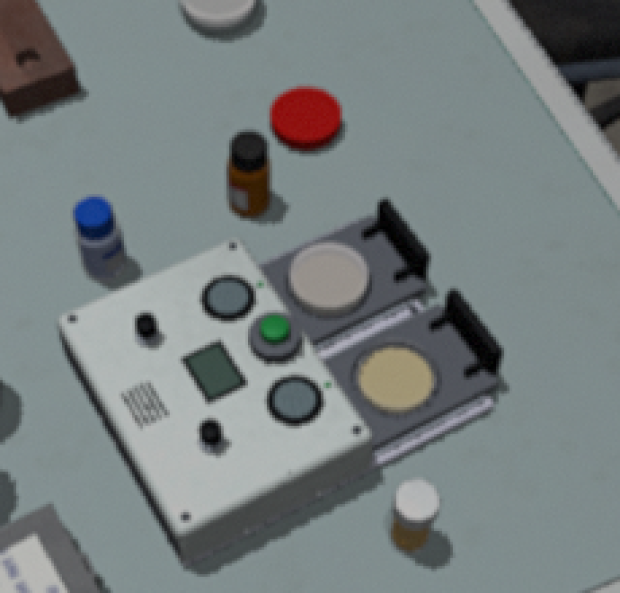

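View pics/top0.png

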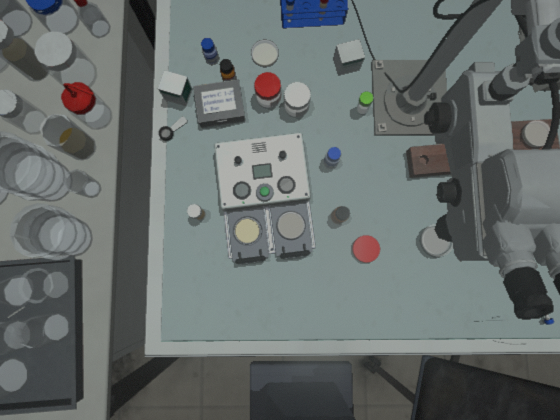

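The dish_amber candidates, as full top-image pixels (row, col), are:
- Yellow dish: (231,247), in the left carrier.
- Whitish dish: (226,291), in the right carrier.
- Red disc: (248,365).
- White lid: (240,435).

The close crop shows that the left carrier holds the amber-yellow dish. Next I fit the reader pose.

```bash
cat > fit.py <<'E'
from h import *
from scipy.optimize import least_squares
I={n:r.get_image(n) for n in("top","side")}
T=lambda u,v:(180+u/3.5,120+v/3.5)
S=lambda u,v:(170+u*.371,90+v*.371)
obs=[("top",(84,93,56),T(125,82)),("top",(84,-93,56),T(425,47)),("top",(-58,-93,56),T(453,270)),("top",(-58,93,56),T(148,308)),
("side",(84,93,56),S(180,527)),("side",(84,-93,56),S(62,323)),("side",(-58,-93,56),S(245,240)),("side",(-58,93,56),S(370,440)),
("top",(-172,46,28.5),(252,264)),("side",(-172,46,28.5),(348,210)),("top",(-172,-46,28.5),(295,256)),("side",(-172,-46,28.5),(319,178))]
def W(p,q):
    c,s=np.cos(q[2]),np.sin(q[2]);return np.array([q[0]+c*p[0]-s*p[1],q[1]+s*p[0]+c*p[1],p[2]])
f=lambda q:np.concatenate([proj(I[n],W(p,q))-o for n,p,o in obs])
s=least_squares(f,[670,114,.18],x_scale=[10,10,.01],loss="soft_l1");q=s.x
print(q.round(4),np.degrees(q[2]),f(q).reshape(-1,2).round(1).tolist())
k,g=tri(I["top"],T(296,248)[::-1],I["side"],S(275,327)[::-1]);print("key",k.round(1),g)
c,s_=np.cos(q[2]),np.sin(q[2]);R=np.array([[c,s_],[-s_,c]])
print("key reader",R@(k[:2]-q[:2]),"push",W((-172,46,28),q))
st=r.state();print("tcp reader",R@(st["tool_pos"][:2]-q[:2]),"base",R@-q[:2],"eyepiece",R@(np.array([420,-250])-q[:2]))
E
python3 fit.py
```

```text
[6.758406e+02 1.092567e+02 1.219000e-01] 6.9815919544845055 [[-2.7, -0.2], [-0.1, -1.5], [1.6, 1.0], [-1.6, 1.9], [-0.3, 2.9], [-3.4, -3.1], [-2.9, -3.4], [2.3, -2.7], [-0.8, -1.0], [-0.8, 1.6], [0.3, 1.2], [1.8, -0.5]]
key [641.1 105.   74.2] 2.2427662734865055
key reader [-3.49884318e+01 -2.25144785e-03] push [499.52463869 134.00891905  28.        ]
tcp reader [-547.33866598 -610.51502055] base [-684.10963527  -26.29783199] eyepiece [-297.61144101 -325.49533504]
```

```bash
python3 -m pendant '{"grip":[0,0,0,0,0,0,0,0,0,0],"xyz":[[0,-5.6,0],[0,-5.6,0],[0,-5.6,0],[0.5,-5.6,0],[4.9,-2.3,0],[4.9,-2.3,0],[4.9,-2.3,0],[3.4,-3.9,0],[3.4,-3.9,0],[3.4,-3.9,0]],"rot":[[0,0,0],[0,0,0],[0,0,6.3],[0,0,6.3],[0,0,0],[0,0,0],[0,0,0],[0,0,0],[0,0,0],[0,0,0]]}'
```

```text
time: 2.45
tool_pos: [363.4, -131.3, 247.9]
tcp_rot: [0.0, 0.998, 0.066, 0.0]
ft_force: [0.7, -0.3, 0.9]
grip_width: 0.3
grip_force: 0.0
```

```bash
python3 -m pendant '{"grip":[0,0,0,0,0,0,0,0,0,0],"xyz":[[2,-5,0],[2,-5,0],[2.8,-5,0],[2.8,-5,0],[2.8,-4.5,0],[0,0,5],[0,0,5],[0,0,5],[0,0,5],[0,0,0]],"rot":[[0,0,0],[0,0,0],[0,0,0],[0,0,0],[0,0,0],[0,0,0],[0,0,0],[0,0,0],[0,0,0],[0,0,0]]}'
cat > look.py <<'E'
from h import *
import sys
n=sys.argv[1]
a=r.get_image("top")["color"][120:300,180:340,::-1];b=r.get_image("side")["color"][120:300,230:390,::-1]
cv2.imwrite(f"pics/{n}.png",cv2.resize(np.hstack([a,b]),(800,450),interpolation=3))
for c in("top","side"):
  for t in("carrier_left_push","carrier_right_push","start_key_top"): print(c,t,[(np.round(o["position"],1).tolist(),round(o["p"],2)) for o in r.place_of(c,t)[:2]])
E
python3 look.py v1
```

```text
time: 3.7
tool_pos: [450.4, 125.7, 43.6]
tcp_rot: [0.001, 0.998, 0.066, -0.004]
ft_force: [0.1, -0.8, 0.5]
grip_width: 0.3
grip_force: 0.0
top carrier_left_push [([259.5, 250.8], 0.92), ([226.5, 288.4], 0.44)]
top carrier_right_push [([253.3, 295.1], 0.72)]
top start_key_top [([191.9, 262.4], 0.53)]
side carrier_left_push []
side carrier_right_push [([177.7, 321.0], 0.94), ([198.8, 287.3], 0.31)]
side start_key_top [([210.0, 268.7], 0.62)]
```

View pics/v1.png

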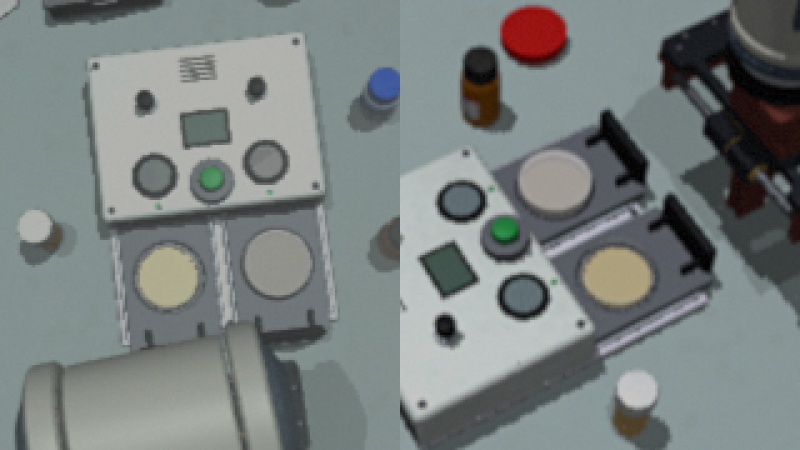

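The side picture shows the closed fingers standing free in front of the left push plate (about (690,240) in the view). Nothing else has moved, so I push now.

```bash
python3 -m pendant '{"grip":[0,0,0,0,0,0,0,0],"xyz":[[2,-0.2,-0.4],[1.8,0,0],[1,0,0],[1.5,0,0],[1.5,0,0],[1.5,0,0],[1.5,0,0],[0,0,0]],"rot":[[0,0,0],[0,0,0],[0,0,0],[0,0,0],[0,0,0],[0,0,0],[0,0,0],[0,0,0]]}'; python3 look.py v2
```

```text
time: 5.1
tool_pos: [559.7, 141.9, 52.0]
tcp_rot: [0.001, 0.998, 0.066, -0.001]
ft_force: [-5.6, -2.6, 3.8]
grip_width: 0.5
grip_force: 3.1
top carrier_left_push []
top carrier_right_push [([255.7, 294.4], 0.92)]
top start_key_top []
side carrier_left_push [([225.5, 315.5], 0.87)]
side carrier_right_push []
side start_key_top [([210.6, 268.5], 0.55)]
```

View pics/v2.png

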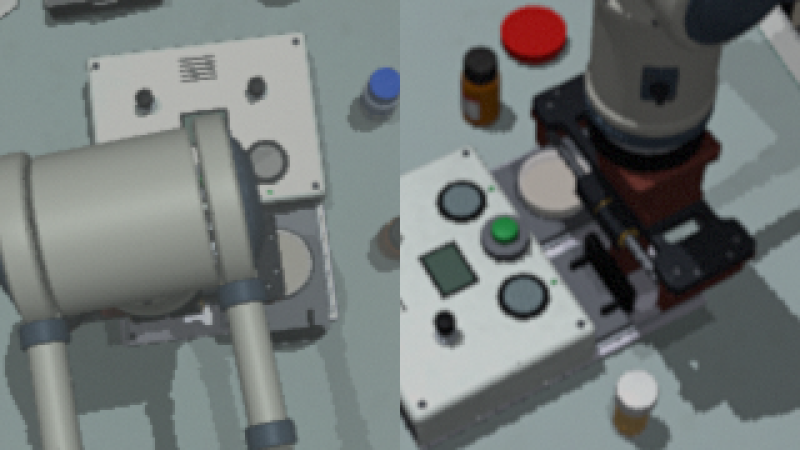

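The plate is well inside, around (605,275) in the side half. It has not passed the catch yet, and the other carrier has not moved.

```bash
python3 - <<'E'
from h import *
I=r.get_image("side")
a=onz(I,(210,348),28.5);b=onz(I,(225.5,315.5),28.5);print(a,b,np.linalg.norm(a-b))
print([o for o in r.place_of("side","carrier_left_push")[:1]],r.state()["tool_pos"])
E
python3 -m pendant '{"grip":[0,0,0],"xyz":[[0.8,0,0],[0.7,0,0],[0,0,0]],"rot":[[0,0,0],[0,0,0],[0,0,0]]}'
```

```text
[496.451117   131.39069955  28.5       ] [567.40945069 138.41286676  28.5       ] 71.304950413187
[{'position': [224.0, 315.0], 'p': 0.62}] [558.1734102  141.6661793   52.01846359]
time: 5.98
tool_pos: [574.2, 143.6, 52.0]
tcp_rot: [0.001, 0.998, 0.066, -0.002]
ft_force: [-6.3, -2.3, 3.5]
grip_width: 1.0
grip_force: 3.4
```

```bash
python3 -m pendant '{"grip":[0,0],"xyz":[[0.6,0,0],[0,0,0]],"rot":[[0,0,0],[0,0,0]]}'; python3 -m pendant '{"grip":[0,0,0,0,0,0],"xyz":[[-1.0,0,0],[-1.5,0,0],[-2.5,0,0],[-3,0,0],[-3,0,0],[0,0,0]],"rot":[[0,0,0],[0,0,0],[0,0,0],[0,0,0],[0,0,0],[0,0,0]]}'; python3 look.py v3; python3 - <<'E'
from h import *
I=r.get_image("side")
p=r.place_of("side","carrier_left_push")[0]["position"];b=onz(I,p,28.5);print(p,b,np.linalg.norm(b-onz(I,(210,348),28.5)))
E
```

```text
time: 6.22
tool_pos: [580.0, 144.3, 52.0]
tcp_rot: [0.001, 0.998, 0.066, -0.002]
ft_force: [-6.0, -3.4, 3.9]
grip_width: 0.3
grip_force: 3.5
time: 6.98
tool_pos: [471.0, 131.0, 51.9]
tcp_rot: [-0.0, 0.998, 0.066, 0.001]
ft_force: [-0.5, 0.6, 0.1]
grip_width: 0.5
grip_force: 0.0
top carrier_left_push [([227.0, 247.9], 0.87)]
top carrier_right_push [([257.0, 296.1], 0.75), ([216.2, 339.3], 0.24)]
top start_key_top [([225.9, 291.6], 0.62), ([193.6, 262.4], 0.5)]
side carrier_left_push [([230.3, 313.1], 0.78)]
side carrier_right_push [([175.7, 320.6], 0.66), ([243.9, 255.1], 0.19)]
side start_key_top [([209.8, 269.6], 0.47)]
[226.0, 309.5] [578.068869   135.07505313  28.5       ] 81.70086844112764
```

View pics/v3.png

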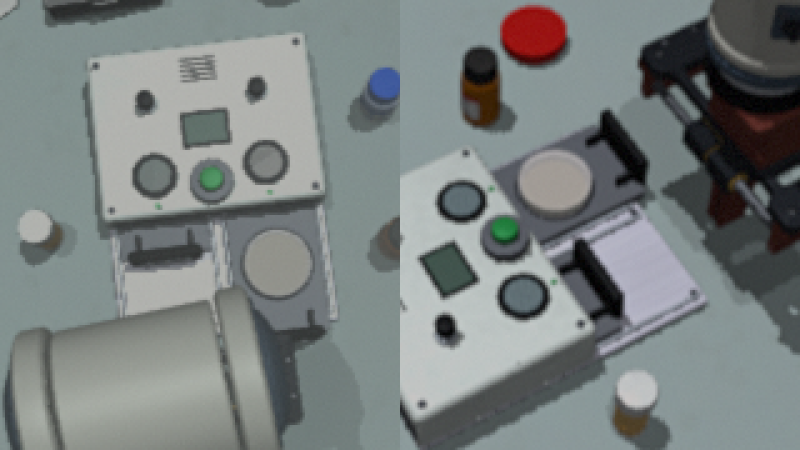

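The left carrier rests latched, with its plate at about (600,280) in the side half and (165,250) in the top half. The amber dish is under the housing and the right carrier is still out. I now move above the key.

```bash
python3 -m pendant '{"grip":[0,0,0,0,0,0,0,0],"xyz":[[0,0,-4],[0,0,-4],[4.1,1.2,0],[4.1,1.2,0],[4.1,1.2,0],[4.1,1.2,0],[0,0,1.5],[0,0,0]],"rot":[[0,0,0],[0,0,0],[0,0,0],[0,0,0],[0,0,0],[0,0,0],[0,0,0],[0,0,0]]}'; python3 - <<'E'
from h import *
I=r.get_image("side");cv2.imwrite("pics/k.png",cv2.resize(I["color"][120:280,200:360,::-1],(600,600),interpolation=3))
tp=r.state()["tool_pos"];print(tp,"tip px",proj(I,tp-[0,0,25]),[proj(I,(641,105,z)).round(1).tolist() for z in(62,68,74)])
E
```

```text
time: 8.48
tool_pos: [639.4, 104.8, 113.9]
tcp_rot: [0.0, 0.998, 0.066, -0.002]
ft_force: [0.0, -0.2, 0.3]
grip_width: 0.8
grip_force: 0.0
[639.56349677 104.96961158 115.35406812] tip px [272.11920319 205.83155733] [[271.5, 214.8], [271.5, 213.0], [271.5, 211.2]]
```

View pics/k.png

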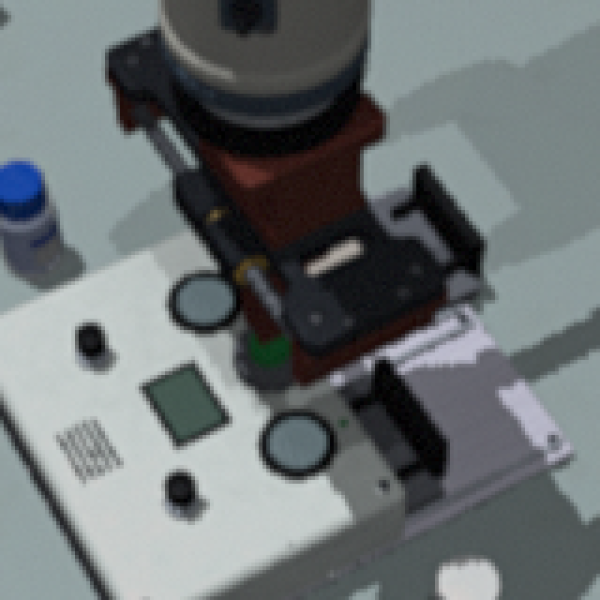

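The fingertips end at about (270,322), directly above the green key at (270,350). I lower until I feel contact.

```bash
z='[0,0,0]'; python3 -m pendant '{"grip":[0,0,0],"xyz":[[0,0,1],[0,0,0.6],[0,0,0]],"rot":[[0,0,0],[0,0,0],[0,0,0]]}'; for i in 1 2; do python3 -m pendant '{"grip":[0,0],"xyz":[[0,0,0.3],[0,0,0]],"rot":[[0,0,0],[0,0,0]]}'; done
```

```text
time: 8.9
tool_pos: [640.3, 105.0, 100.7]
tcp_rot: [-0.0, 0.998, 0.066, -0.0]
ft_force: [-0.9, 0.6, 2.0]
grip_width: 0.7
grip_force: 1.0
time: 9.15
tool_pos: [640.8, 105.0, 98.0]
tcp_rot: [-0.0, 0.998, 0.066, 0.0]
ft_force: [-1.5, -0.3, 4.0]
grip_width: 0.3
grip_force: 1.7
time: 9.4
tool_pos: [641.0, 104.9, 97.2]
tcp_rot: [-0.0, 0.998, 0.066, 0.001]
ft_force: [-5.6, 0.5, 11.8]
grip_width: 0.7
grip_force: 5.8
```

The force rose to 4 N and then climbed hard, so the key is fully down. I come clear.

```bash
python3 -m pendant '{"grip":[0,0,0,0,0,0,0,0,0,0],"xyz":[[0,0,-1],[0,0,-3],[0,0,-5],[0,0,-5],[-5,0,0],[-5,0,0],[-5,0,0],[-5,0,0],[0,0,0],[0,0,0]],"rot":[[0,0,0],[0,0,0],[0,0,0],[0,0,0],[0,0,0],[0,0,0],[0,0,0],[0,0,0],[0,0,0],[0,0,0]]}'; python3 look.py v4
```

```text
time: 10.65
tool_pos: [443.2, 78.4, 234.9]
tcp_rot: [0.0, 0.998, 0.066, 0.001]
ft_force: [-0.7, 0.6, -0.2]
grip_width: 0.6
grip_force: 0.0
top carrier_left_push [([223.9, 247.8], 0.81)]
top carrier_right_push [([256.2, 294.6], 0.69)]
top start_key_top [([191.0, 263.0], 0.41)]
side carrier_left_push [([229.0, 309.8], 0.92)]
side carrier_right_push [([176.4, 318.9], 0.96)]
side start_key_top [([210.5, 268.4], 0.63)]
```

View pics/v4.png

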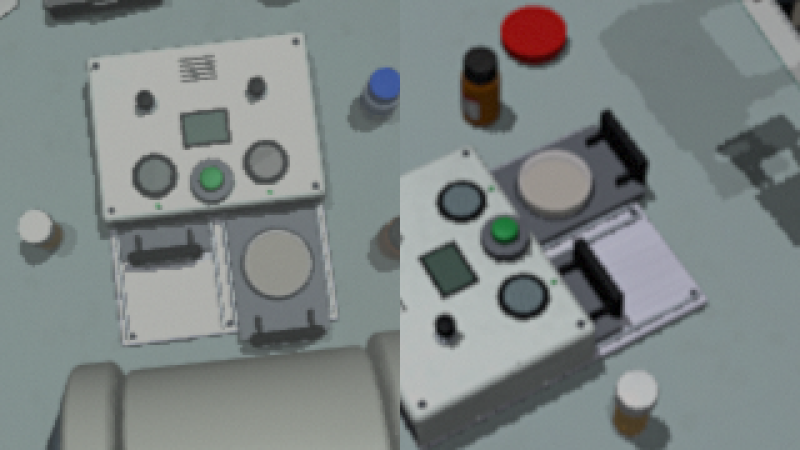

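The left carrier is latched, the key is back up at (505,228) in the side half, and the right carrier and bottles have not moved. The arm is clear.

```bash
python3 -c "
from plant import r
print(r.sign_off())"
```

```text
the job is handed in; nothing more can be done
None
```

The job is handed in (no verdict came back): the amber dish's left carrier was pushed in and looks latched on its pin, the start key was pressed fully down and is up again, and the arm is clear, with the right carrier, bottles and vial unmoved in the last pictures.

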